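# Undo the left-hand spinner of a desk fan

### The arm

A 7-joint arm with a two-finger parallel gripper is mounted at the origin on the work surface. World frame = base frame: x ahead of the robot, y to its left, z up, the work surface at z = 0. Lengths are in m, angles in rad, forces in N, time in s.
With the tool pointing down it reaches from about 0.425 to 0.875 m from the base axis. Payload 4.7 kg.
Tool frame: the origin (TCP) lies at the very end of the fingers, on their centre line; the grasp point (between the pads) lies 19 mm behind it (grip_point_offset is the distance from the TCP to the grasp point, in m); x points along the fingers, z is the direction in which the jaws open and shut, and the axes are right-handed (so a half turn about x gives the same grasp; the last joint's range is limited). The gripper opens to 87 mm and grips with 3 to 60 N. Pads are 19 mm wide; open, the fingers measure 117 mm over their backs; the gripper's body (75 mm by 190 mm) begins 51 mm behind the grasp point.
Start: joints at [1.284, 0.321, -0.07, 1.45, 0.023, 1.371, -0.057], TCP at [0.193, -0.621, 0.223] pointing down, gripper open.
Joint ranges: [-2.86, 2.86], [-0.3, 2.09], [-1.38, 1.24], [0.06, 2.45], [-1.56, 4.7], [0.09, 2.05], [-2.69, 2.69]. Speed limits (rad/s): [2.57, 2.57, 3.14, 3.14, 3.14, 3.14, 3.14].

### API

Orientations are given as a rotation vector (axis times angle).
In Python, from bench import get_state, get_image, calibration, close_job, grip_point_offset gives the robot as it stands.
- The arm moves only by the tool play_rows, never from a script. Its argument "targets" is a list of rows, each an object with "claw": the closure, from 0 (fully open) to 1 (shut); "linear": the shift along the tool's x, y, z as a fraction of full scale, a list of three; "rotation": the turn, a rotation vector about the tool's x, y, z as a fraction of full scale, a list of three. In form: [{"claw": claw, "linear": [x, y, z], "rotation": [wx, wy, wz]}, ...]. A call has 1 to 10 rows; each row shifts and turns the pose as measured when the row begins, along the tool's axes as they then stand; what a row does not reach is not made up. Full scale, the value 1, is 2.5 cm for a shift and 90 degrees for a turn. A row lasts 1/12 s, in which the tool goes at most 41.7 mm and 7.16 degrees, less where a joint would pass 70% of its speed; a pose out of reach is approached as far as the arm can. A call with a number of a shift or a turn outside -1 to 1 is refused whole. A call with a gripper value outside its range is refused whole. The fingers move at their own pace and stop on an object; "newtons" is the grip in N (left out, the last holds). Time passes only in rows, so rows that do not move let the fingers close. It gives the time, the measured TCP pose, the force and the opening at its end, in the units of the state.
- get_state(): the state, without advancing time (a new reading comes with each control period).
- get_image(name): name is "side" or "top" or "wrist"; returns the picture (480x640x3 uint8, blue, green, red); there is no depth.
- calibration(name): a dict with "fx", "fy", "cx", "cy" (pixels), "rvec" (rotation vector, rad) and "tvec" (3), from world to camera coordinates, as OpenCV has them; the wrist camera has in their place "hand_eye" (4x4, takes a point from camera to tool coordinates, whose origin is the TCP and whose axes are the tool frame's). Camera axes: x right, y down, z forward; pixel columns grow to the right and rows downward; lengths in m; the calibration is good to about 2 mm. A picture is of the moment at which its call begins: read the wrist's pose just before it. calibration takes no time and is no camera call.
- close_job(): hands the job in, once; it reports no verdict.
The state is a dict: "time": time; "joint_positions": joint angles; "qd": joint speeds; "joint_torque": joint torques, N m; "position": TCP position; "tool_rot": TCP orientation; "ft_force": force on the tool from outside, world axes, zero at the start; "torque": the same for the moment, N m; "grip_width": opening from 0.0 (shut) to 1.0 (fully open).
Only numpy, scipy, OpenCV 4.12 (cv2) and the standard library are available. Lean on these libraries where they do the work, as an engineer would, in place of code of your own. Each camera call takes 0.05 s, during which the arm holds its last target. There are 200 camera calls.

### The job

The desk fan has been tipped to face the ceiling and its front grille taken off, so that the blade can come off for cleaning. Undo the orange spinner on the hub - its thread is left-handed, so it loosens clockwise - easing it round and letting it climb without straining the thread or leaning on the blades, and lift it away only once the thread has let go. Set it down, not dropped, open end down in the grey parts tray and let go, leaving everything else where it is.

Things in the scene. Friction and masses are not known exactly. Their poses are not given: they have to be found in the camera images.
- fan: white desk fan, fixed to the desk, tipped to face straight up, front grille off: round foot of 88 mm radius, U-shaped yoke (150 mm half-span with its knobs, along the fan's y), motor, and a wire rear guard of 130 mm outer radius, its rim 134 mm above the desk. Origin on the desk under the shaft, z up along the shaft
- ruler_top (a point): top of a wooden ruler (30 x 4 mm) pushed upright through the fan's rear guard as a blade stop, 82 mm from the shaft on the fan's own +x side, its top 182 mm above the desk; x points away from the shaft. The rotor swings freely, clockwise by about 1.1 rad from its start, until a blade rests on it
- rotor: blue three-bladed rotor, 103 mm radius, on the upright shaft. Origin at the centre of the hub's flat top face (64 mm diameter, 165 mm above the desk), z up. The blades lie 5 mm and more below that face. They are thin: keep the push of the hand on the rotor under 15 N
- post_top (a point): centre of the top of the threaded post, hidden under the spinner: it stands 19 mm up from the hub's face, 26 mm across. Coarse three-start plastic thread, LEFT-HANDED: once the rotor has come to rest on the ruler, turning the spinner on clockwise (seen from above) makes it climb, at first after a little backlash, and after about half a turn it lets go; then it lifts straight off
- spinner_mid (a point): orange eight-sided cap nut (the spinner), 40 mm across flats, 38 mm tall, about 50 g, open underneath, white disc on its flat top. This point: on its axis, half-way up (19 mm above its open end). z up along the axis, x square to a flat, flats every 45 degrees. It has 1 mm of side play; it starts hand-tight. Keep the force between it and the rotor (thread and post) under 24 N
- tray: grey shallow parts tray, loose, 170 (its x) x 140 (its y) x 18 mm tall, walls and floor 4 mm thick. Origin under its centre, z up
- grille: front grille of the fan, a wire dome of 123 mm radius and 40 mm height lying on the desk; origin under its centre. Bystander
- glasses: red reading glasses standing on the desk, 125 mm wide (y), arms 128 mm towards own +x, 41 mm tall; origin on the desk under the bridge. Bystander
- mug: white mug, 80 mm diameter, 92 mm tall, handle at its +y; origin under its centre. Bystander
- stapler: black stapler lying along its y, 34 x 130 x 52 mm; origin under its centre. Bystander

How it is judged:
By the outcome, as a careful person would: the job done as asked, in the order asked, and still so for the second after the job is handed in, with the robot touching nothing.
It also fails if it takes over 72 s, if anything falls off the work surface, if the arm or the gripper's body presses on something with over 40 N, if the wrist force passes 120 N, or if a joint passes its speed limit or range.

## Working session

There is one attempt and no reset: what is moved stays moved. The work goes in short steps, Python scripts to look and compute and a tool call to move; the robot and the scene stay as the last step left them, time stands still between calls to the robot, and variables do not carry over. Pictures are saved under pics/ and viewed, about 8 in all and at most 12, crops included, and the job is handed in when it is done.

Besides the shell and the picture viewer there is one more tool, called after "Request:" as name(argument=value, ...) on one line, values as JSON. play_rows: Moves the arm, as the interface text tells. Shift numbers are shares of 2.5 cm and turn numbers shares of 90 degrees, none past 1 either way. Its arguments: {"type":"object","properties":{"targets":{"type":"array"},"newtons":{"type":"number"}},"required":["targets"]}

```bash
mkdir -p pics; ls
cat > h.py <<'E'
import numpy as np, cv2
from bench import *
R=lambda v: cv2.Rodrigues(np.array(v,float))[0]
def cam(name):
    c=calibration(name); K=np.array([[c['fx'],0,c['cx']],[0,c['fy'],c['cy']],[0,0,1.]])
    if 'hand_eye' in c:
        s=get_state(); T=np.eye(4); T[:3,:3]=R(s['tool_rot']); T[:3,3]=s['position']
        M=np.linalg.inv(T@np.array(c['hand_eye']))
    else:
        M=np.eye(4); M[:3,:3]=R(c['rvec']); M[:3,3]=np.array(c['tvec']).ravel()
    return K,M
def proj(km,P):
    K,M=km; P=np.atleast_2d(P); q=(P@M[:3,:3].T+M[:3,3])@K.T; return q[:,:2]/q[:,2:]
def onz(km,uv,z):
    K,M=km; d=np.c_[np.atleast_2d(uv),np.ones(len(np.atleast_2d(uv)))]@np.linalg.inv(K).T@M[:3,:3]
    o=-M[:3,:3].T@M[:3,3]; return o+d*((z-o[2])/d[:,2:])
E
python3 - <<'E'
from h import *
s=get_state(); print(s)
for n in('side','top'):
    im=get_image(n); cv2.imwrite(f'pics/{n}0.png',im)
    K,M=cam(n); print(n,K[0,0],-M[:3,:3].T@M[:3,3],M[2,:3])
print(grip_point_offset, R(s['tool_rot']))
E
```

```text
pics
{'time': 0.0, 'joint_positions': array([ 1.28412334,  0.32188054, -0.07006419,  1.45166263,  0.02262751,
        1.37081232, -0.05689729]), 'qd': array([ 0.00083625,  0.00010467,  0.00192655, -0.00090101, -0.00053326,
        0.00015033, -0.00041744]), 'joint_torque': array([ 4.96910325e-04, -4.91293788e+01, -4.03623031e-01, -3.12533033e+01,
       -6.39680726e-02,  4.38070914e-02,  1.81966166e-04]), 'position': array([ 0.19233377, -0.62031121,  0.22143022]), 'tool_rot': array([ 0.98594611,  1.3383224 , -0.98417929]), 'ft_force': array([-0.23102853, -0.84352396, -0.26533185]), 'torque': array([ 0.01113232, -0.00969648,  0.03752555]), 'grip_width': 1.0005856006833158}
side 555.4409335381769 [0.5386542  0.94468213 0.93222647] [ 0.04376753 -0.77119901 -0.63508779]
top 607.463372785022 [ 0.42484151 -0.04696728  1.59090694] [ 0.09822015 -0.00796493 -0.99513284]
0.0187 [[-7.09633998e-04  9.55102089e-01  2.96276046e-01]
 [ 1.84439830e-03  2.96276866e-01 -9.55100318e-01]
 [-9.99998047e-01 -1.31320621e-04 -1.97183681e-03]]
```

View pics/top0.png

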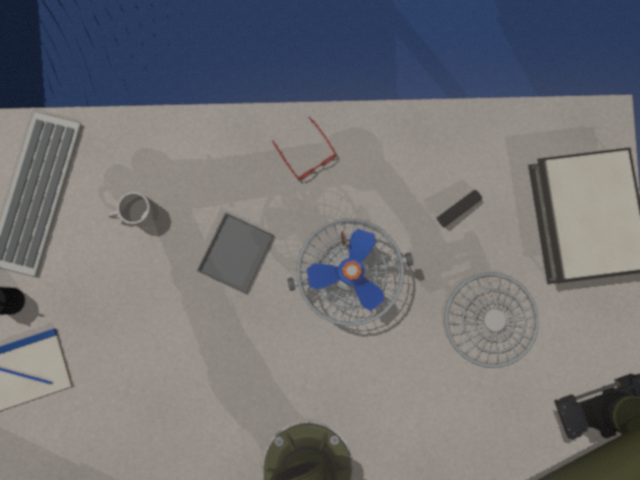

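View pics/side0.png

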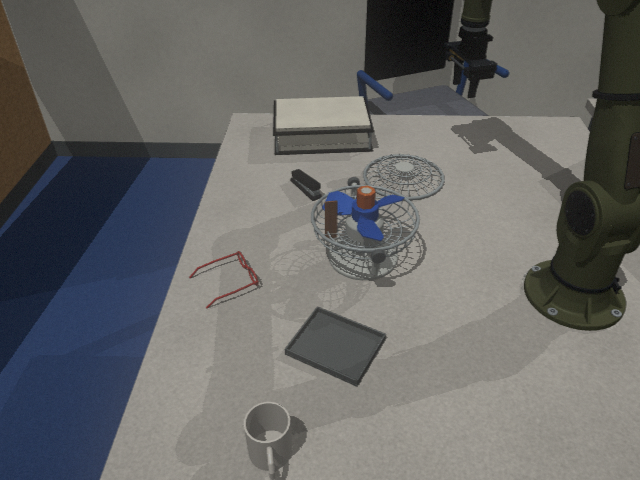

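The top view shows the fan hub with the orange spinner at about (351,270), the ruler at (345,238), the tray at (237,252), the grille on the right, and the mug, glasses and stapler clear of these. The side view agrees: spinner at (366,195), tray at (337,345).

Run:
```python
from h import *
P={}
for n in('side','top'):
    im=cv2.imread(f'pics/{n}0.png').astype(int); b,g,r=im[...,0],im[...,1],im[...,2]
    m=((r>b+60)&(r>g+40)).astype(np.uint8)
    win=np.zeros_like(m); 
    if n=='top': win[255:285,335:368]=1
    else: win[180:215,350:382]=1
    m*=win; hull=cv2.convexHull(cv2.findNonZero(m)); mm=cv2.moments(hull); c=[mm['m10']/mm['m00'],mm['m01']/mm['m00']]
    print(n,'orange',c,cv2.boundingRect(hull), m.sum())
    w=((b>110)&(r>140)&(g>120)).astype(np.uint8)*win; ins=cv2.fillConvexPoly(np.zeros_like(m),hull,1)
    ys,xs=np.nonzero(w*ins); print(' disc',xs.mean() if len(xs) else 0,ys.mean() if len(xs) else 0,len(xs))
    if len(xs): P[n]=(xs.mean(),ys.mean()); 
    for z in(.184,.203): print('  ',z,onz(cam(n),c,z))
    if n in P: print('  disc@.203',onz(cam(n),P[n],.203))
im=cv2.imread('pics/top0.png'); hsv=cv2.cvtColor(im,cv2.COLOR_BGR2GRAY)
roi=np.zeros_like(hsv); roi[200:305,185:285]=1
m=((hsv<105)*roi).astype(np.uint8); m=cv2.morphologyEx(m,cv2.MORPH_OPEN,np.ones((5,5)))
c=max(cv2.findContours(m,0,2)[0],key=cv2.contourArea); r=cv2.minAreaRect(c); print(r)
w=onz(cam('top'),cv2.boxPoints(r),.018); print(w, w.mean(0),np.linalg.norm(np.diff(w,axis=0),axis=1))
k=cam('wrist'); print(k[0]); print(calibration('wrist')['hand_eye'])
o=im[225:315,300:410]; s=cv2.imread('pics/side0.png')[170:260,310:420]
cv2.imwrite('pics/c0.png',np.hstack([cv2.resize(o,None,fx=3.6,fy=3.6,interpolation=2),cv2.resize(s,None,fx=3.6,fy=3.6,interpolation=2)]))
```

```text
side orange [365.8536585365854, 190.51761517615174] (358, 186, 17, 10) 81
 disc 365.925 190.05 40
   0.184 [[ 0.48842093 -0.14220364  0.184     ]]
   0.203 [[ 0.48969652 -0.11460393  0.203     ]]
  disc@.203 [[ 0.48949895 -0.11650099  0.203     ]]
top orange [351.45852895148664, 270.0633802816901] (343, 262, 18, 17) 127
 disc 351.5 269.7560975609756 82
   0.184 [[ 0.48662294 -0.11925875  0.184     ]]
   0.203 [[ 0.4857886  -0.11828246  0.203     ]]
  disc@.203 [[ 0.48648766 -0.11839789  0.203     ]]
((236.12005615234375, 253.14822387695312), (56.40584945678711, 65.90287017822266), 25.97439193725586)
[[0.50295221 0.27323724 0.018     ]
 [0.65572335 0.19731148 0.018     ]
 [0.58765656 0.0661353  0.018     ]
 [0.43609107 0.14308022 0.018     ]] [0.5456058  0.16994106 0.018     ] [0.17059819 0.14778456 0.16997829]
[[409.91709247   0.         319.14976011]
 [  0.         409.91709247 247.21946797]
 [  0.           0.           1.        ]]
[[-2.02626223e-04 -2.59061545e-01  9.65860795e-01 -1.61533278e-01]
 [-1.80445536e-03 -9.65859147e-01 -2.59061482e-01  6.98649594e-02]
 [ 9.99998351e-01 -1.79534534e-03 -2.71756603e-04  7.71934248e-04]
 [ 0.00000000e+00  0.00000000e+00  0.00000000e+00  1.00000000e+00]]
```

Request:
play_rows(targets=[{"claw":0,"linear":[-0.5,0.3,-0.3],"rotation":[0,0,0]},{"claw":0,"linear":[-0.5,0.7,-0.65],"rotation":[0,0,0]},{"claw":0,"linear":[-0.5,0.7,-0.65],"rotation":[0,0,0]},{"claw":0,"linear":[-0.5,0.7,-0.65],"rotation":[0,0,0]},{"claw":0,"linear":[-0.3,0.7,-0.65],"rotation":[0,0,0]},{"claw":0,"linear":[0,0.7,-0.65],"rotation":[0,0,0]},{"claw":0,"linear":[0,0.7,-0.65],"rotation":[0,0,0]},{"claw":0,"linear":[0,0.7,-0.65],"rotation":[0,0,0]},{"claw":0,"linear":[0,0.7,-0.65],"rotation":[0,0,0]},{"claw":0,"linear":[0,0.7,-0.65],"rotation":[0,0,0]}])

```text
time: 0.93
position: [0.307, -0.4135, 0.2858]
tool_rot: [0.992, 1.339, -0.99]
ft_force: [0.2, -0.4, 0.2]
grip_width: 0.999
```

Request:
play_rows(targets=[{"claw":0,"linear":[0,0.85,-0.75],"rotation":[0,0,0]},{"claw":0,"linear":[0,0.85,-0.75],"rotation":[0,0,0]},{"claw":0,"linear":[0,0.85,-0.75],"rotation":[0,0,0]},{"claw":0,"linear":[0,0.85,-0.75],"rotation":[0,0,0]},{"claw":0,"linear":[0,0.85,-0.75],"rotation":[0,0,0]},{"claw":0,"linear":[0,0.85,-0.75],"rotation":[0,0,0]},{"claw":0,"linear":[0,0.85,-0.75],"rotation":[0,0,0]},{"claw":0,"linear":[0,0.85,-0.75],"rotation":[0,0,0]},{"claw":0,"linear":[0,0.85,-0.75],"rotation":[0,0,0]},{"claw":0,"linear":[0,0.85,-0.75],"rotation":[0,0,0]}])

```text
time: 1.77
position: [0.4601, -0.1513, 0.2937]
tool_rot: [0.984, 1.333, -0.992]
ft_force: [0.2, 0.2, 0.9]
grip_width: 1.0
```

Request:
play_rows(targets=[{"claw":0,"linear":[0,0.8,-0.7],"rotation":[0,0,0]},{"claw":0,"linear":[0,0.4,-0.35],"rotation":[0,0,0]},{"claw":0,"linear":[0,0,0],"rotation":[0,0,0]},{"claw":0,"linear":[0,0,0],"rotation":[0,0,0]}])

```text
time: 2.1
position: [0.4832, -0.1045, 0.2964]
tool_rot: [0.973, 1.337, -0.979]
ft_force: [-1.3, 0.0, 0.1]
grip_width: 1.0
```

Run:
```python
from h import *
s=get_state(); km=cam('wrist'); im=get_image('wrist'); cv2.imwrite('pics/w0.png',im); np.savez('w0.npz',K=km[0],M=km[1])
print(s['time'],s['position'],s['tool_rot'],s['joint_positions']); print(proj(km,[.487,-.118,.203]), R(s['tool_rot']))
```

```text
2.1 [ 0.48321955 -0.10448795  0.29644599] [ 0.97297361  1.33674395 -0.97944217] [ 0.7606044  -0.02164672 -0.58987227  1.69068293 -0.00691555  1.46726224
 -1.0877762 ]
[[339.04209383 250.02526491]] [[ 7.38005793e-04  9.51881245e-01  3.06466230e-01]
 [-5.36546942e-03  3.06465671e-01 -9.51866589e-01]
 [-9.99985333e-01 -9.41852127e-04  5.33346316e-03]]
```

View pics/w0.png

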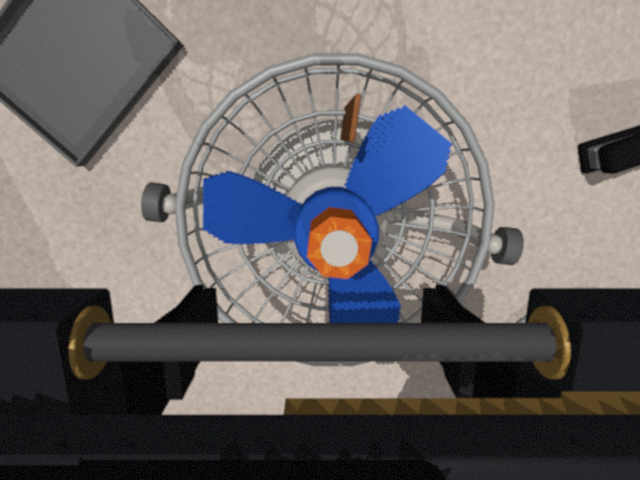

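The wrist view shows the spinner with the white disc at (340,248), its octagon, the hub at (337,225), the ruler at (352,118), and the next blade tip about 60 px to the right of it. Now I'll measure the axis and the flats.

Run:
```python
from h import *
d=np.load('w0.npz'); km=(d['K'],d['M']); im=cv2.imread('pics/w0.png'); 
hsv=cv2.cvtColor(im,cv2.COLOR_BGR2HSV); i=im.astype(int)
roi=np.zeros(im.shape[:2],np.uint8); roi[195:290,295:390]=1
w=((hsv[...,1]<90)&(hsv[...,2]>130)&(roi>0)).astype(np.uint8); w=cv2.morphologyEx(w,cv2.MORPH_OPEN,np.ones((3,3)))
c=max(cv2.findContours(w,0,2)[0],key=cv2.contourArea); e=cv2.fitEllipse(c); print('disc',e)
o=((i[...,2]>i[...,0]+50)&(i[...,2]>110)&(roi>0)).astype(np.uint8)|w
c=max(cv2.findContours(o,0,1)[0],key=cv2.contourArea).reshape(-1,2)
a=onz(km,e[0],.203)[0]; print('axis',a, [onz(km,e[0],z)[0][:2] for z in(.2,.206)])
p=onz(km,c,.203)[:,:2]-a[:2]; ang=np.degrees(np.arctan2(p[:,1],p[:,0])); r=np.linalg.norm(p,axis=1)
for b in range(-180,180,6):
    s=(ang>=b)&(ang<b+6)
    if s.any(): print(b+3,round(1e3*r[s].mean(),1),end='; ')
s=np.abs(ang)>70
best=min(((np.mean((r[s]*np.cos(((np.radians(ang[s]-f)+np.pi/8)%(np.pi/4))-np.pi/8)-.020)**2),f) for f in range(45)))
print('\nflat normal deg',best)
print(onz(km,(352,118),.165), hsv[248,340],hsv[210,340],hsv[262,320])
# triangulate disc with top view
A=[];B=[]
for k,uv in((km,e[0]),(cam('top'),(351.5,269.8)),(cam('side'),(365.9,190.05))):
    C=-k[1][:3,:3].T@k[1][:3,3]; v=onz(k,uv,0)[0]-C; v/=np.linalg.norm(v); Q=np.eye(3)-np.outer(v,v); A.append(Q);B.append(Q@C)
print(np.linalg.solve(sum(A),sum(B)),np.linalg.solve(A[0]+A[2],B[0]+B[2]))
cr=im[60:300,230:450]; cv2.imwrite('pics/w0c.png',cv2.resize(cr,None,fx=2.5,fy=2.5,interpolation=2))
```

```text
disc ((338.7523193359375, 248.1187286376953), (35.24317169189453, 36.33098602294922), 84.08235168457031)
axis [ 0.4881528  -0.11741807  0.203     ] [array([ 0.48742695, -0.1178239 ]), array([ 0.48887866, -0.11701225])]
-177 19.6; -171 19.4; -165 19.7; -159 19.7; -153 20.3; -147 20.9; -141 20.7; -135 20.2; -129 19.7; -123 19.8; -117 20.0; -111 20.3; -105 21.1; -99 20.8; -93 20.5; -87 19.8; -81 19.9; -75 19.7; -69 20.2; -63 20.5; -57 21.3; -51 20.8; -45 20.4; -39 20.2; -33 20.1; -27 20.4; -21 20.7; -15 21.3; -9 21.6; -3 21.1; 3 20.9; 9 20.6; 15 20.6; 21 20.9; 27 21.5; 33 23.1; 39 24.9; 45 24.0; 51 22.8; 57 23.9; 63 23.9; 69 22.0; 75 21.5; 81 20.9; 87 20.5; 93 19.8; 99 19.8; 105 19.8; 111 19.9; 117 20.1; 123 21.0; 129 20.4; 135 19.8; 141 19.6; 147 19.5; 153 19.8; 159 20.3; 165 21.0; 171 21.2; 177 20.3; 
flat normal deg (np.float64(1.84267851714273e-07), 10)
[[ 0.56898823 -0.10204464  0.165     ]] [ 19  22 195] [ 11 212 108] [ 11 205 199]
[ 0.48791768 -0.11809894  0.20171415] [ 0.48881873 -0.11734572  0.20266486]
```

```bash
cat > d.py <<'E'
import sys; from h import *
# usage: d.py x y z yaw(deg of tool z): deltas in tool units
s=get_state(); r=R(s['tool_rot']); x,y,z,yaw=map(float,sys.argv[1:5]); a=np.radians(yaw)
zt=np.array([np.cos(a),np.sin(a),0]); xt=np.array([0,0,-1.]); Rt=np.c_[xt,np.cross(zt,xt),zt]
print('yaw',np.degrees(np.arctan2(r[1,2],r[0,2])).round(2),'j7',np.degrees(s['joint_positions'][6]).round(1),'pos',np.round(s['position'],4),'F',np.round(s['ft_force'],1),'M',np.round(s['torque'],2),'t',round(s['time'],2))
print('lin units',np.round(r.T@(np.array([x,y,z])-s['position'])/.025,3),'rot units',np.round(cv2.Rodrigues(r.T@Rt)[0].ravel()/(np.pi/2),4))
E
python3 d.py .488 -.1178 .296 -34.5
```

```text
yaw -72.18 j7 -62.3 pos [ 0.4832 -0.1045  0.2965] F [-0.4  0.5  0.4] M [0.03 0.02 0.04] t 2.15
lin units [0.023 0.021 0.564] rot units [-0.4186  0.003   0.0014]
```

Request:
play_rows(targets=[{"claw":0,"linear":[0,0,0],"rotation":[-0.07,0,0]},{"claw":0,"linear":[0,0,0],"rotation":[-0.07,0,0]},{"claw":0,"linear":[0,0,0],"rotation":[-0.07,0,0]},{"claw":0,"linear":[0,0,0],"rotation":[-0.07,0,0]},{"claw":0,"linear":[0,0,0],"rotation":[-0.07,0,0]},{"claw":0,"linear":[0,0,0],"rotation":[-0.07,0,0]},{"claw":0,"linear":[0,0,0],"rotation":[0,0,0]}])

```text
time: 2.73
position: [0.4772, -0.1156, 0.2975]
tool_rot: [0.451, 1.521, -0.468]
ft_force: [0.6, 1.5, -0.3]
grip_width: 0.997
```

```bash
python3 d.py .488 -.1178 .222 -34.5
```

```text
yaw -33.6 j7 -22.5 pos [ 0.4772 -0.1156  0.2975] F [ 0.6  1.5 -0.3] M [-0.08 -0.03 -0.01] t 2.73
lin units [3.02  0.198 0.397] rot units [0.01   0.0026 0.0064]
```

Request:
play_rows(targets=[{"claw":0,"linear":[0.3,0.1,0.2],"rotation":[0.005,0.001,0.003]},{"claw":0,"linear":[0.6,0.1,0.2],"rotation":[0.005,0.001,0.003]},{"claw":0,"linear":[0.6,0,0],"rotation":[0,0,0]},{"claw":0,"linear":[0.6,0,0],"rotation":[0,0,0]},{"claw":0,"linear":[0.6,0,0],"rotation":[0,0,0]},{"claw":0,"linear":[0.2,0,0],"rotation":[0,0,0]},{"claw":0,"linear":[0,0,0],"rotation":[0,0,0]},{"claw":0,"linear":[0,0,0],"rotation":[0,0,0]}])

```text
time: 3.4
position: [0.4873, -0.1256, 0.2202]
tool_rot: [0.5, 1.511, -0.503]
ft_force: [0.4, 0.6, 0.1]
grip_width: 0.998
```

```bash
python3 d.py .488 -.1178 .215 -34.5
```

```text
yaw -36.72 j7 -26.1 pos [ 0.4873 -0.1256  0.2202] F [0.4 0.6 0.1] M [-0.03 -0.08 -0.  ] t 3.4
lin units [ 0.207  0.266 -0.164] rot units [-0.0246  0.0012  0.0009]
```

Request:
play_rows(targets=[{"claw":0,"linear":[0,0.27,-0.16],"rotation":[-0.025,0.001,0.001]},{"claw":0,"linear":[0,0,0],"rotation":[0,0,0]},{"claw":0,"linear":[0,0,0],"rotation":[0,0,0]}])

```text
time: 3.65
position: [0.4892, -0.1178, 0.222]
tool_rot: [0.47, 1.516, -0.47]
ft_force: [0.3, 0.1, -0.0]
grip_width: 0.999
```

```bash
python3 d.py .488 -.1178 .215 -34.5
```

```text
yaw -34.4 j7 -24.5 pos [ 0.4892 -0.1178  0.222 ] F [ 0.3  0.1 -0. ] M [-0.05 -0.1   0.02] t 3.65
lin units [ 0.278 -0.028 -0.038] rot units [ 0.0011  0.0016 -0.0007]
```

Request:
play_rows(targets=[{"claw":0,"linear":[0,0,0],"rotation":[0,0,0]},{"claw":0,"linear":[0,0,0],"rotation":[0,0,0]},{"claw":0,"linear":[0,0,0],"rotation":[0,0,0]}])

```text
time: 3.9
position: [0.4903, -0.1174, 0.2237]
tool_rot: [0.469, 1.513, -0.469]
ft_force: [-0.9, 0.0, 1.0]
grip_width: 1.001
```

```bash
python3 d.py .488 -.1178 .215 -34.5
```

```text
yaw -34.36 j7 -24.6 pos [ 0.4903 -0.1174  0.2237] F [-0.9  0.   1. ] M [-0.01 -0.02  0.05] t 3.9
lin units [ 0.349 -0.067 -0.068] rot units [ 0.0015  0.0037 -0.0012]
```

Request:
play_rows(targets=[{"claw":0,"linear":[0.3,-0.04,-0.04],"rotation":[0,0.002,0]},{"claw":0,"linear":[0.3,-0.04,-0.03],"rotation":[0,0,0]},{"claw":0,"linear":[0.3,-0.01,-0.01],"rotation":[0,0,0]},{"claw":0,"linear":[0.3,-0.01,-0.01],"rotation":[0,0,0]},{"claw":0,"linear":[0.3,-0.01,-0.01],"rotation":[0,0,0]},{"claw":0,"linear":[0.1,-0.01,-0.01],"rotation":[0,0,0]},{"claw":0,"linear":[0.02,-0.01,-0.01],"rotation":[0,0,0]},{"claw":0,"linear":[0.02,-0.01,-0.01],"rotation":[0,0,0]}])

```text
time: 4.57
position: [0.4842, -0.1186, 0.177]
tool_rot: [0.471, 1.519, -0.469]
ft_force: [0.5, 0.9, -0.9]
grip_width: 1.003
```

```bash
python3 d.py .488 -.1178 .174 -34.5
```

```text
yaw -34.4 j7 -25.0 pos [ 0.4842 -0.1186  0.177 ] F [ 0.5  0.9 -0.9] M [-0.08 -0.04  0.01] t 4.57
lin units [0.121 0.111 0.106] rot units [ 0.0011  0.     -0.0007]
```

Request:
play_rows(targets=[{"claw":0,"linear":[0.1,0.11,0.1],"rotation":[0.001,0,0]},{"claw":0,"linear":[0.02,0,0],"rotation":[0,0,0]}])

```text
time: 4.73
position: [0.4882, -0.1179, 0.174]
tool_rot: [0.473, 1.518, -0.471]
ft_force: [-0.2, 0.1, 0.3]
grip_width: 1.001
```

```bash
python3 d.py .488 -.1178 .174 -34.5
python3 - <<'E'
from h import *
km=cam('wrist');cv2.imwrite('pics/w1.png',get_image('wrist')); np.savez('w1.npz',K=km[0],M=km[1])
print(proj(km,[[.488,-.1178,.203]]))
E
```

```text
yaw -34.52 j7 -25.6 pos [ 0.4882 -0.1179  0.174 ] F [-0.2  0.1  0.3] M [-0.03 -0.07 -0.01] t 4.73
lin units [-0.002 -0.003 -0.008] rot units [-0.0002  0.0004 -0.0007]
[[318.60090424 339.53430303]]
```

View pics/w1.png

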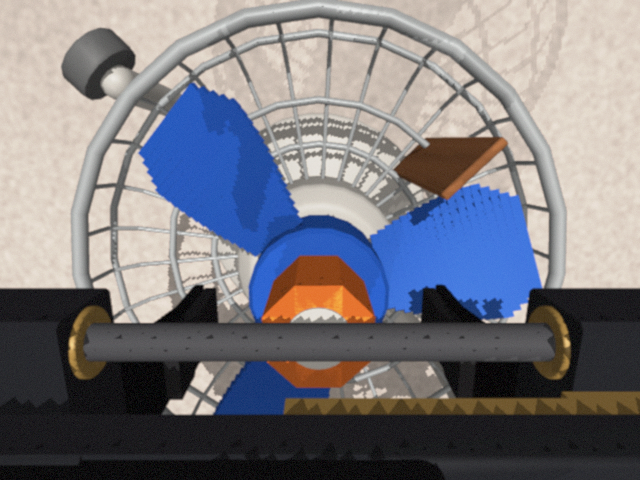

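The spinner sits centred between the fingers (flats at columns about 263 and 375, centre 319, as predicted) and squared to the jaws. Closing gently.

Request:
play_rows(targets=[{"claw":0.5,"linear":[0.02,0,0],"rotation":[0,0,0]},{"claw":0.5,"linear":[0.02,0,0],"rotation":[0,0,0]},{"claw":0.6,"linear":[0.02,0,0],"rotation":[0,0,0]},{"claw":0.7,"linear":[0.02,0,0],"rotation":[0,0,0]},{"claw":0.8,"linear":[0.02,0,0],"rotation":[0,0,0]},{"claw":0.8,"linear":[0.02,0,0],"rotation":[0,0,0]}], newtons=12)

```text
time: 5.28
position: [0.489, -0.118, 0.172]
tool_rot: [0.472, 1.516, -0.471]
ft_force: [0.5, 0.2, -0.6]
grip_width: 0.633
```

```bash
python3 d.py .488 -.1178 .174 -34.5
```

```text
yaw -34.5 j7 -25.7 pos [ 0.489 -0.118  0.172] F [ 0.5  0.2 -0.6] M [-0.07 -0.06 -0.02] t 5.28
lin units [-0.082 -0.015 -0.038] rot units [-0.      0.0016 -0.001 ]
```

Request:
play_rows(targets=[{"claw":0.8,"linear":[-0.04,-0.03,-0.02],"rotation":[0,0,0]},{"claw":0.8,"linear":[0,0,0],"rotation":[0,0,0]},{"claw":0.8,"linear":[0,0,0],"rotation":[0,0,0]}])

```text
time: 5.53
position: [0.4879, -0.1183, 0.1729]
tool_rot: [0.472, 1.516, -0.471]
ft_force: [0.5, 0.1, -0.8]
grip_width: 0.458
```

```bash
python3 d.py .488 -.1178 .174 -34.5
```

```text
yaw -34.5 j7 -25.6 pos [ 0.4879 -0.1183  0.1729] F [ 0.5  0.1 -0.8] M [ 0.05 -0.08 -0.02] t 5.53
lin units [-0.044  0.019 -0.01 ] rot units [ 0.      0.0015 -0.0009]
```

Request:
play_rows(targets=[{"claw":0.8,"linear":[0,0,0],"rotation":[0,0,0]},{"claw":0.8,"linear":[0,0,0],"rotation":[0,0,0]}])

```text
time: 5.7
position: [0.4879, -0.1183, 0.1729]
tool_rot: [0.472, 1.516, -0.471]
ft_force: [-0.2, -0.1, -0.3]
grip_width: 0.461
```

```bash
python3 d.py .488 -.1178 .174 -34.5
```

```text
yaw -34.51 j7 -25.6 pos [ 0.4879 -0.1183  0.1729] F [-0.2 -0.1 -0.3] M [-0.09 -0.07  0.03] t 5.7
lin units [-0.045  0.02  -0.01 ] rot units [-0.0001  0.0015 -0.001 ]
```

Request:
play_rows(targets=[{"claw":0.8,"linear":[0,0,0],"rotation":[0.04,0,0]},{"claw":0.8,"linear":[0,0,0],"rotation":[0.04,0,0]},{"claw":0.8,"linear":[0,0,0],"rotation":[0.04,0,0]}])

```text
time: 5.95
position: [0.4877, -0.1185, 0.1729]
tool_rot: [0.623, 1.477, -0.622]
ft_force: [0.4, -0.7, 0.2]
grip_width: 0.458
```

```bash
python3 d.py .488 -.1178 .174 -45.3
```

```text
yaw -45.68 j7 -36.7 pos [ 0.4877 -0.1185  0.1729] F [ 0.4 -0.7  0.2] M [0.   0.04 0.02] t 5.95
lin units [-0.045  0.03  -0.012] rot units [-0.0042  0.0012 -0.0009]
```

Request:
play_rows(targets=[{"claw":0.8,"linear":[0,0.01,0],"rotation":[0.05,0,0]},{"claw":0.8,"linear":[0,0.01,0],"rotation":[0.05,0,0]},{"claw":0.8,"linear":[0,0.01,0],"rotation":[0.05,0,0]},{"claw":0.8,"linear":[0,0.01,0],"rotation":[0.05,0,0]},{"claw":0.8,"linear":[0,0,0],"rotation":[0.05,0,0]},{"claw":0.8,"linear":[0,0,0],"rotation":[0.05,0,0]},{"claw":0.8,"linear":[0,0,0],"rotation":[0.05,0,0]},{"claw":0.8,"linear":[0,0,0],"rotation":[0.04,0,0]}])

```text
time: 6.62
position: [0.4871, -0.1176, 0.173]
tool_rot: [1.113, 1.269, -1.114]
ft_force: [0.3, -0.3, -0.4]
grip_width: 0.461
```

```bash
python3 d.py .488 -.1178 .173 -82
```

```text
yaw -82.58 j7 -73.6 pos [ 0.4871 -0.1176  0.173 ] F [ 0.3 -0.3 -0.4] M [0.05 0.06 0.06] t 6.62
lin units [-0.002  0.033  0.012] rot units [-0.0065 -0.0001  0.0007]
```

Request:
play_rows(targets=[{"claw":0.8,"linear":[0,0.02,0],"rotation":[0.04,0,0]},{"claw":0.8,"linear":[0,0.01,0],"rotation":[0.04,0,0]},{"claw":0.8,"linear":[0,0,0],"rotation":[0.03,0,0]}])

```text
time: 6.87
position: [0.4871, -0.1173, 0.173]
tool_rot: [1.247, 1.186, -1.25]
ft_force: [0.0, 0.1, 1.7]
grip_width: 0.458
```

```bash
python3 d.py .488 -.1178 .173 -95
```

```text
yaw -93.04 j7 -84.2 pos [ 0.4871 -0.1173  0.173 ] F [0.  0.1 1.7] M [ 0.06  0.04 -0.04] t 6.87
lin units [-0.     0.036  0.018] rot units [ 0.0218 -0.0001  0.0019]
```

Request:
play_rows(targets=[{"claw":0.8,"linear":[0,0,0],"rotation":[0.02,0,0]},{"claw":0.8,"linear":[0,0,0],"rotation":[0.02,0,0]},{"claw":0.8,"linear":[0,0,0],"rotation":[0.02,0,0]}])

```text
time: 7.12
position: [0.4869, -0.117, 0.1731]
tool_rot: [1.319, 1.136, -1.324]
ft_force: [-0.1, 0.2, -0.5]
grip_width: 0.46
```

```bash
python3 d.py .488 -.1178 .173 -100
```

```text
yaw -98.76 j7 -89.9 pos [ 0.4869 -0.117   0.1731] F [-0.1  0.2 -0.5] M [ 0.08  0.   -0.  ] t 7.12
lin units [0.004 0.047 0.023] rot units [0.0138 0.     0.0023]
```

Request:
play_rows(targets=[{"claw":0.8,"linear":[0,0.02,0.01],"rotation":[0.02,0,0]},{"claw":0.8,"linear":[0,0.01,0.01],"rotation":[0.02,0,0]},{"claw":0.8,"linear":[0,0,0],"rotation":[0.02,0,0]}])

```text
time: 7.37
position: [0.4871, -0.1169, 0.1731]
tool_rot: [1.39, 1.084, -1.396]
ft_force: [-0.6, 0.5, 0.2]
grip_width: 0.458
```

```bash
python3 d.py .488 -.1178 .173 -106
```

```text
yaw -104.41 j7 -95.5 pos [ 0.4871 -0.1169  0.1731] F [-0.6  0.5  0.2] M [0.1  0.04 0.02] t 7.37
lin units [0.004 0.044 0.024] rot units [ 0.0177 -0.0001  0.0033]
```

Request:
play_rows(targets=[{"claw":0.8,"linear":[0,0.01,0.01],"rotation":[0.02,0,0]},{"claw":0.8,"linear":[0,0.01,0.01],"rotation":[0.02,0,0]},{"claw":0.8,"linear":[0,0,0],"rotation":[0.02,0,0]}])

```text
time: 7.62
position: [0.487, -0.1167, 0.1731]
tool_rot: [1.46, 1.029, -1.467]
ft_force: [-0.4, -1.1, 0.3]
grip_width: 0.458
```

```bash
python3 d.py .488 -.1178 .173 -112; python3 -c "
from h import *
cv2.imwrite('pics/w2.png',get_image('wrist'))"
```

```text
yaw -110.06 j7 -101.2 pos [ 0.487  -0.1167  0.1731] F [-0.4 -1.1  0.3] M [ 0.05  0.03 -0.04] t 7.62
lin units [0.005 0.052 0.026] rot units [ 0.0215 -0.0001  0.0043]
```

View pics/w2.png

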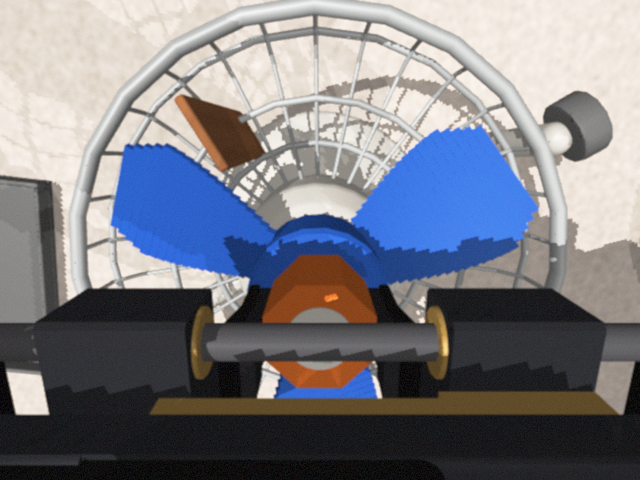

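The view (9 viewed at most; this is the fourth) shows the left blade's edge by the ruler's foot at about (225,168), with the spinner held squarely. The rotor is at its stop or close to it.

Request:
play_rows(targets=[{"claw":0.8,"linear":[0,0.03,0.02],"rotation":[0.02,0,0]},{"claw":0.8,"linear":[0,0.01,0.01],"rotation":[0.02,0,0]},{"claw":0.8,"linear":[0,0.01,0],"rotation":[0.02,0,0]}])

```text
time: 7.92
position: [0.4872, -0.1167, 0.1731]
tool_rot: [1.528, 0.972, -1.536]
ft_force: [-1.0, 0.3, 1.7]
grip_width: 0.46
```

```bash
python3 d.py .488 -.1178 .173 -118
```

```text
yaw -115.58 j7 -106.7 pos [ 0.4872 -0.1167  0.1731] F [-1.   0.3  1.7] M [0.1  0.2  0.02] t 7.92
lin units [0.005 0.049 0.027] rot units [ 0.0269 -0.      0.0059]
```

Request:
play_rows(targets=[{"claw":0.8,"linear":[0,0.02,0.01],"rotation":[0.02,0,0]},{"claw":0.8,"linear":[0,0.01,0.01],"rotation":[0.02,0,0]},{"claw":0.8,"linear":[0,0.01,0],"rotation":[0.02,0,0]}])

```text
time: 8.17
position: [0.4872, -0.1163, 0.1732]
tool_rot: [1.594, 0.913, -1.605]
ft_force: [-0.8, -0.1, 2.2]
grip_width: 0.457
```

```bash
python3 d.py .488 -.1178 .173 -124
```

```text
yaw -121.07 j7 -112.1 pos [ 0.4872 -0.1163  0.1732] F [-0.8 -0.1  2.2] M [0.22 0.24 0.  ] t 8.17
lin units [0.009 0.06  0.034] rot units [0.0325 0.0003 0.0076]
```

Request:
play_rows(targets=[{"claw":0.8,"linear":[-0.01,0.05,0.03],"rotation":[0.02,0,0.004]},{"claw":0.8,"linear":[-0.01,0.03,0.02],"rotation":[0.02,0,0.003]},{"claw":0.8,"linear":[-0.01,0.02,0.01],"rotation":[0.02,0,0.003]}])

```text
time: 8.42
position: [0.4874, -0.1164, 0.1736]
tool_rot: [1.662, 0.838, -1.662]
ft_force: [-0.4, 0.1, -0.5]
grip_width: 0.458
```

```bash
python3 d.py .488 -.1178 .173 -128
```

```text
yaw -126.53 j7 -117.5 pos [ 0.4874 -0.1164  0.1736] F [-0.4  0.1 -0.5] M [0.23 0.17 0.04] t 8.42
lin units [0.025 0.053 0.032] rot units [ 0.0163 -0.0004  0.0006]
```

Request:
play_rows(targets=[{"claw":0.8,"linear":[-0.01,0.04,0.02],"rotation":[0.03,0,0.003]},{"claw":0.8,"linear":[-0.01,0.02,0.01],"rotation":[0.03,0,0.003]},{"claw":0.8,"linear":[-0.01,0.02,0.01],"rotation":[0.02,0,0.003]}])

```text
time: 8.67
position: [0.4874, -0.1162, 0.174]
tool_rot: [1.749, 0.735, -1.739]
ft_force: [-0.2, -0.0, 0.9]
grip_width: 0.457
```

```bash
python3 d.py .488 -.1178 .173 -135
```

```text
yaw -133.87 j7 -125.0 pos [ 0.4874 -0.1162  0.174 ] F [-0.2 -0.   0.9] M [0.32 0.05 0.04] t 8.67
lin units [0.04  0.062 0.031] rot units [ 0.0126 -0.0011 -0.0061]
```

Request:
play_rows(targets=[{"claw":0,"linear":[0,0,0],"rotation":[0,0,0]},{"claw":0,"linear":[0,0,0],"rotation":[0,0,0]},{"claw":0,"linear":[0,0,0],"rotation":[0,0,0]},{"claw":0,"linear":[0,0,0],"rotation":[0,0,0]}])

```text
time: 9.0
position: [0.4875, -0.1163, 0.1742]
tool_rot: [1.747, 0.737, -1.737]
ft_force: [0.2, 0.6, -0.1]
grip_width: 0.675
```

```bash
python3 d.py .488 -.1178 .194 -133.9
python3 - <<'E'
from h import *
s=get_state(); km=cam('wrist'); im=get_image('wrist'); cv2.imwrite('pics/w3.png',im); print(proj(km,[.488,-.1178,.205]),s['grip_width'])
E
```

```text
yaw -133.68 j7 -124.8 pos [ 0.4875 -0.1163  0.1742] F [ 0.2  0.6 -0.1] M [ 0.08  0.04 -0.07] t 9.0
lin units [-0.793  0.065  0.03 ] rot units [ 0.0025 -0.001  -0.0065]
[[318.47146981 341.05651385]] 0.6748723468780703
```

View pics/w3.png

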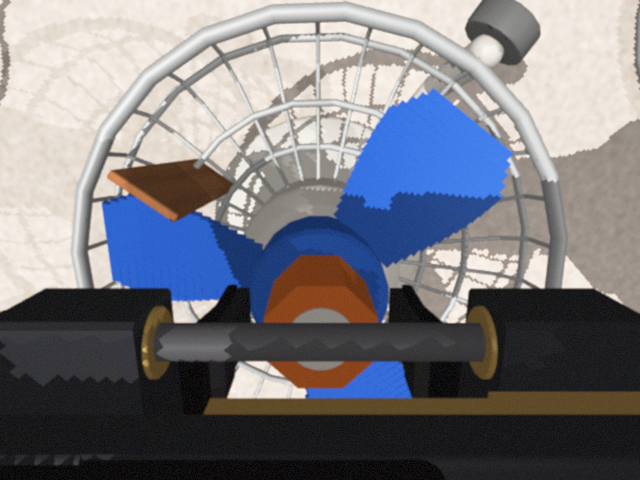

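Request:
play_rows(targets=[{"claw":0,"linear":[-0.3,0.06,0.03],"rotation":[0,-0.001,-0.006]},{"claw":0,"linear":[-0.3,0,0],"rotation":[0,0,0]},{"claw":0,"linear":[-0.3,0,0],"rotation":[0,0,0]},{"claw":0,"linear":[0,0,0],"rotation":[-0.04,0,0]},{"claw":0,"linear":[0,0,0],"rotation":[-0.07,0,0]},{"claw":0,"linear":[0,0,0],"rotation":[-0.07,0,0]},{"claw":0,"linear":[0,0,0],"rotation":[-0.07,0,0]},{"claw":0,"linear":[0,0,0],"rotation":[-0.07,0,0]}])

```text
time: 9.72
position: [0.4903, -0.1192, 0.2041]
tool_rot: [1.385, 1.082, -1.38]
ft_force: [-0.5, 0.4, 0.8]
grip_width: 1.0
```

```bash
python3 d.py .488 -.1178 .2 136.1
```

```text
yaw -103.7 j7 -94.0 pos [ 0.4903 -0.1192  0.2041] F [-0.5  0.4  0.8] M [0.06 0.04 0.04] t 9.72
lin units [ 0.162 -0.105 -0.033] rot units [ 1.3356 -0.0033 -0.0022]
```

Request:
play_rows(targets=[{"claw":0,"linear":[0.1,-0.1,-0.03],"rotation":[-0.078,0,0]},{"claw":0,"linear":[0,0,0],"rotation":[-0.078,0,0]},{"claw":0,"linear":[0,0,0],"rotation":[-0.078,0,0]},{"claw":0,"linear":[0,0,0],"rotation":[-0.078,0,0]},{"claw":0,"linear":[0,0,0],"rotation":[-0.078,0,0]},{"claw":0,"linear":[0,0,0],"rotation":[-0.078,0,0]},{"claw":0,"linear":[0,0,0],"rotation":[-0.078,0,0]},{"claw":0,"linear":[0,0,0],"rotation":[-0.078,0,0]},{"claw":0,"linear":[0,0,0],"rotation":[-0.078,0,0]},{"claw":0,"linear":[0,0,0],"rotation":[-0.078,0,0]}])

```text
time: 10.55
position: [0.4922, -0.1193, 0.2123]
tool_rot: [0.437, 1.51, -0.438]
ft_force: [0.3, -0.3, -0.4]
grip_width: 0.997
```

```bash
python3 d.py .488 -.1178 .2 136.1
```

```text
yaw -32.06 j7 -22.2 pos [ 0.4922 -0.1193  0.2123] F [ 0.3 -0.3 -0.4] M [-0.03  0.01  0.06] t 10.55
lin units [ 0.488 -0.04  -0.18 ] rot units [-1.8683  0.0049  0.0146]
```

Request:
play_rows(targets=[{"claw":0,"linear":[0.1,0,-0.1],"rotation":[-0.078,0,0.004]},{"claw":0,"linear":[0.1,0,-0.1],"rotation":[-0.078,0,0.004]},{"claw":0,"linear":[0.03,0,0],"rotation":[-0.078,0,0]},{"claw":0,"linear":[0.03,0,0],"rotation":[-0.078,0,0]},{"claw":0,"linear":[0.03,0,0],"rotation":[-0.078,0,0]},{"claw":0,"linear":[0.03,0,0],"rotation":[-0.078,0,0]},{"claw":0,"linear":[0.03,0,0],"rotation":[-0.078,0,0]},{"claw":0,"linear":[0.03,0,0],"rotation":[-0.078,0,0]},{"claw":0,"linear":[0.03,0,0],"rotation":[-0.078,0,0]},{"claw":0,"linear":[0.03,0,0],"rotation":[-0.078,0,0]}])

```text
time: 11.38
position: [0.492, -0.1181, 0.2117]
tool_rot: [-0.545, 1.472, 0.531]
ft_force: [0.6, 0.6, -0.0]
grip_width: 1.0
```

```bash
python3 d.py .488 -.1178 .2 136.1
```

```text
yaw 39.57 j7 50.2 pos [ 0.492  -0.1181  0.2117] F [ 0.6  0.6 -0. ] M [ 0.02 -0.1  -0.04] t 11.38
lin units [ 0.463  0.12  -0.125] rot units [-1.0727  0.0022  0.0226]
```

Request:
play_rows(targets=[{"claw":0,"linear":[0.1,0.05,-0.05],"rotation":[-0.078,0,0.008]},{"claw":0,"linear":[0.1,0,0],"rotation":[-0.078,0,0.008]},{"claw":0,"linear":[0.05,0,0],"rotation":[-0.078,0,0.006]},{"claw":0,"linear":[0.05,0,0],"rotation":[-0.078,0,0]},{"claw":0,"linear":[0.05,0,0],"rotation":[-0.078,0,0]},{"claw":0,"linear":[0.05,0,0],"rotation":[-0.078,0,0]},{"claw":0,"linear":[0.05,0,0],"rotation":[-0.078,0,0]},{"claw":0,"linear":[0.05,0,0],"rotation":[-0.078,0,0]},{"claw":0,"linear":[0.05,0,0],"rotation":[-0.078,0,0]},{"claw":0,"linear":[0.03,0,0],"rotation":[-0.078,0,0]}])

```text
time: 12.22
position: [0.4945, -0.1194, 0.2072]
tool_rot: [-1.47, 0.985, 1.468]
ft_force: [-0.2, 0.4, 0.3]
grip_width: 0.999
```

```bash
python3 d.py .488 -.1178 .2 136.1
```

```text
yaw 111.12 j7 121.9 pos [ 0.4945 -0.1194  0.2072] F [-0.2  0.4  0.3] M [ 0.06 -0.09  0.02] t 12.22
lin units [0.286 0.225 0.147] rot units [-0.2776  0.0054  0.0154]
```

Request:
play_rows(targets=[{"claw":0,"linear":[0.05,0.1,0.05],"rotation":[-0.07,0,0.006]},{"claw":0,"linear":[0.05,0.1,0.05],"rotation":[-0.07,0.002,0.006]},{"claw":0,"linear":[0.03,0,0],"rotation":[-0.07,0.003,0.003]},{"claw":0,"linear":[0.03,0,0],"rotation":[-0.06,0,0]},{"claw":0,"linear":[0,0,0],"rotation":[0,0,0]},{"claw":0,"linear":[0,0,0],"rotation":[0,0,0]}])

```text
time: 12.72
position: [0.4909, -0.1202, 0.2088]
tool_rot: [-1.784, 0.705, 1.775]
ft_force: [-0.2, 0.4, -0.7]
grip_width: 1.004
```

```bash
python3 d.py .488 -.1178 .2 136.1
python3 - <<'E'
from h import *
s=get_state(); km=cam('wrist'); im=get_image('wrist'); cv2.imwrite('pics/w4.png',im); print(proj(km,[.488,-.1178,.205]),s['grip_width'])
hsv=cv2.cvtColor(im,cv2.COLOR_BGR2HSV); i=im.astype(int)
o=((i[...,2]>i[...,0]+50)&(i[...,2]>80)).astype(np.uint8); o[:200]=0; o[300:]=0
E
```

```text
yaw 136.75 j7 146.4 pos [ 0.4909 -0.1202  0.2088] F [-0.2  0.4 -0.7] M [ 0.1  -0.06 -0.01] t 12.72
lin units [0.351 0.011 0.15 ] rot units [ 0.0072 -0.0025  0.0016]
[[328.72003678 307.5369579 ]] 1.0036386195663665
```

View pics/w4.png

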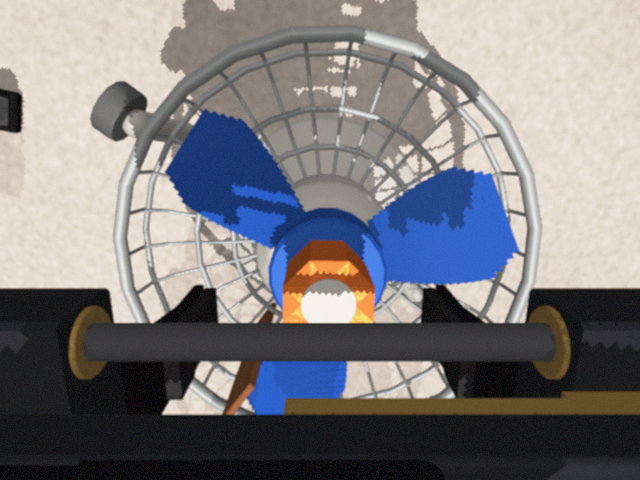

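The disc is at (328,304) against a predicted (329,307), the flats are square to the jaws, and a blade rests on the ruler at about (255,380). Descend and regrip.

Request:
play_rows(targets=[{"claw":0,"linear":[0.3,0.02,0.1],"rotation":[0.007,-0.002,0.001]},{"claw":0,"linear":[0.35,0,0.05],"rotation":[0,0,0]},{"claw":0,"linear":[0.35,0,0],"rotation":[0,0,0]},{"claw":0,"linear":[0.2,0,0],"rotation":[0,0,0]},{"claw":0,"linear":[0,0,0],"rotation":[0,0,0]},{"claw":0,"linear":[0,0,0],"rotation":[0,0,0]}])

```text
time: 13.27
position: [0.4871, -0.1178, 0.1753]
tool_rot: [-1.767, 0.719, 1.768]
ft_force: [0.5, 1.0, 1.4]
grip_width: 0.996
```

```bash
python3 d.py .488 -.1178 .176 136.1
```

```text
yaw 135.68 j7 144.5 pos [ 0.4871 -0.1178  0.1753] F [0.5 1.  1.4] M [ 0.18 -0.12  0.04] t 13.27
lin units [-0.028 -0.026 -0.027] rot units [-0.0047  0.0003  0.0002]
```

Request:
play_rows(targets=[{"claw":0.45,"linear":[-0.03,-0.03,-0.03],"rotation":[-0.004,0,0]},{"claw":0.45,"linear":[0,0,0],"rotation":[0,0,0]},{"claw":0.45,"linear":[0,0,0],"rotation":[0,0,0]},{"claw":0.45,"linear":[0,0,0],"rotation":[0,0,0]},{"claw":0.45,"linear":[0,0,0],"rotation":[0,0,0]},{"claw":0.45,"linear":[0,0,0],"rotation":[0,0,0]}], newtons=10)

```text
time: 13.77
position: [0.4888, -0.1179, 0.1767]
tool_rot: [-1.772, 0.714, 1.771]
ft_force: [0.2, -0.1, -0.7]
grip_width: 0.631
```

```bash
python3 d.py .488 -.1178 .176 136.1
```

```text
yaw 136.05 j7 144.8 pos [ 0.4888 -0.1179  0.1767] F [ 0.2 -0.1 -0.7] M [ 0.16 -0.06 -0.05] t 13.77
lin units [0.029 0.019 0.028] rot units [-0.0005 -0.0002  0.0006]
```

Request:
play_rows(targets=[{"claw":0.8,"linear":[0.02,0.02,0.03],"rotation":[0,0,0]},{"claw":0.8,"linear":[0,0,0],"rotation":[0,0,0]},{"claw":0.8,"linear":[0,0,0],"rotation":[0,0,0]},{"claw":0.8,"linear":[0,0,0],"rotation":[0,0,0]},{"claw":0.8,"linear":[0,0,0],"rotation":[0,0,0]}])

```text
time: 14.18
position: [0.4881, -0.1178, 0.1766]
tool_rot: [-1.773, 0.714, 1.77]
ft_force: [-0.0, 0.4, -0.5]
grip_width: 0.462
```

```bash
python3 d.py .488 -.1178 .176 136.1
```

```text
yaw 136.05 j7 144.9 pos [ 0.4881 -0.1178  0.1766] F [-0.   0.4 -0.5] M [ 0.12 -0.08  0.03] t 14.18
lin units [0.023 0.001 0.003] rot units [-0.0006 -0.0007  0.0008]
```

Request:
play_rows(targets=[{"claw":0.8,"linear":[0,0,0],"rotation":[0.03,0,0]},{"claw":0.8,"linear":[0,0,0],"rotation":[0.03,0,0]},{"claw":0.8,"linear":[0,0,0],"rotation":[0.03,0,0]}])

```text
time: 14.43
position: [0.488, -0.1176, 0.1769]
tool_rot: [-1.676, 0.822, 1.674]
ft_force: [0.4, -0.7, 1.3]
grip_width: 0.459
```

```bash
python3 d.py .488 -.1178 .176 128
```

```text
yaw 127.69 j7 136.5 pos [ 0.488  -0.1176  0.1769] F [ 0.4 -0.7  1.3] M [ 0.23 -0.02  0.02] t 14.43
lin units [ 0.035  0.004 -0.006] rot units [-0.0035 -0.0005  0.0008]
```

Request:
play_rows(targets=[{"claw":0.8,"linear":[-0.006,0,0],"rotation":[0.03,0,0]},{"claw":0.8,"linear":[-0.006,0,0],"rotation":[0.03,0,0]},{"claw":0.8,"linear":[-0.006,0,0],"rotation":[0.03,0,0]},{"claw":0.8,"linear":[-0.006,0,0],"rotation":[0.03,0,0]},{"claw":0.8,"linear":[-0.006,0,0],"rotation":[0.03,0,0]},{"claw":0.8,"linear":[-0.006,0,0],"rotation":[0.03,0,0]}])

```text
time: 14.93
position: [0.4877, -0.1174, 0.178]
tool_rot: [-1.47, 1.016, 1.469]
ft_force: [-0.8, 0.6, -0.0]
grip_width: 0.464
```

```bash
python3 d.py .488 -.1178 .176 112
```

```text
yaw 110.66 j7 119.6 pos [ 0.4877 -0.1174  0.178 ] F [-0.8  0.6 -0. ] M [ 0.1  -0.08 -0.01] t 14.93
lin units [ 0.079 -0.006 -0.02 ] rot units [-0.0149  0.0001  0.0005]
```

Request:
play_rows(targets=[{"claw":0.8,"linear":[-0.004,0,-0.01],"rotation":[0.03,0,0]},{"claw":0.8,"linear":[-0.004,0,-0.01],"rotation":[0.03,0,0]},{"claw":0.8,"linear":[-0.004,0,0],"rotation":[0.03,0,0]},{"claw":0.8,"linear":[-0.004,0,0],"rotation":[0.03,0,0]},{"claw":0.8,"linear":[-0.004,0,0],"rotation":[0.03,0,0]},{"claw":0.8,"linear":[-0.004,0,0],"rotation":[0.03,0,0]}])

```text
time: 15.43
position: [0.4876, -0.1171, 0.1789]
tool_rot: [-1.255, 1.178, 1.257]
ft_force: [-0.2, 0.4, 0.4]
grip_width: 0.458
```

```bash
python3 d.py .488 -.1178 .176 94
```

```text
yaw 93.66 j7 102.6 pos [ 0.4876 -0.1171  0.1789] F [-0.2  0.4  0.4] M [ 0.2  -0.08  0.02] t 15.43
lin units [ 0.117 -0.014 -0.028] rot units [-0.0038  0.0008 -0.0001]
```

Request:
play_rows(targets=[{"claw":0.8,"linear":[-0.004,0,-0.01],"rotation":[0.03,0,0]},{"claw":0.8,"linear":[-0.004,0,-0.01],"rotation":[0.03,0,0]},{"claw":0.8,"linear":[-0.004,0,0],"rotation":[0.03,0,0]},{"claw":0.8,"linear":[-0.004,0,0],"rotation":[0.03,0,0]},{"claw":0.8,"linear":[-0.004,0,0],"rotation":[0.03,0,0]},{"claw":0.8,"linear":[-0.004,0,0],"rotation":[0.03,0,0]}])

```text
time: 15.93
position: [0.4875, -0.1168, 0.18]
tool_rot: [-1.034, 1.31, 1.038]
ft_force: [-0.5, -0.2, -0.1]
grip_width: 0.458
```

```bash
python3 d.py .488 -.1178 .176 77
```

```text
yaw 76.67 j7 85.7 pos [ 0.4875 -0.1168  0.18  ] F [-0.5 -0.2 -0.1] M [ 0.12 -0.11 -0.01] t 15.93
lin units [ 0.158 -0.027 -0.035] rot units [-0.0037  0.0011 -0.0007]
```

Request:
play_rows(targets=[{"claw":0.8,"linear":[-0.005,-0.02,-0.03],"rotation":[0.03,0,0]},{"claw":0.8,"linear":[-0.005,-0.02,-0.03],"rotation":[0.03,0,0]},{"claw":0.8,"linear":[-0.005,-0.01,-0.01],"rotation":[0.03,0,0]},{"claw":0.8,"linear":[-0.005,-0.01,-0.01],"rotation":[0.03,0,0]},{"claw":0.8,"linear":[-0.005,-0.01,-0.01],"rotation":[0.03,0,0]},{"claw":0.8,"linear":[-0.005,-0.01,-0.01],"rotation":[0.03,0,0]}])

```text
time: 16.43
position: [0.4878, -0.1169, 0.181]
tool_rot: [-0.807, 1.414, 0.818]
ft_force: [-0.2, 0.2, 1.1]
grip_width: 0.454
```

```bash
python3 d.py .488 -.1178 .176 60
```

```text
yaw 59.75 j7 68.9 pos [ 0.4878 -0.1169  0.181 ] F [-0.2  0.2  1.1] M [ 0.23 -0.07  0.03] t 16.43
lin units [ 0.198 -0.025 -0.029] rot units [-0.0027  0.0021 -0.0038]
```

Request:
play_rows(targets=[{"claw":0.8,"linear":[-0.005,-0.02,-0.01],"rotation":[0.03,0,0]},{"claw":0.8,"linear":[-0.005,-0.02,-0.01],"rotation":[0.03,0,0]},{"claw":0.8,"linear":[-0.005,-0.01,-0.01],"rotation":[0.03,0,0]},{"claw":0.8,"linear":[-0.005,-0.01,-0.01],"rotation":[0.03,0,0]},{"claw":0.8,"linear":[-0.005,-0.01,-0.01],"rotation":[0.03,0,0]},{"claw":0.8,"linear":[-0.005,-0.01,-0.01],"rotation":[0.03,0,0]}])

```text
time: 16.93
position: [0.4879, -0.1166, 0.182]
tool_rot: [-0.576, 1.493, 0.593]
ft_force: [-0.5, 1.1, -0.1]
grip_width: 0.459
```

```bash
python3 d.py .488 -.1178 .176 43
```

```text
yaw 42.83 j7 52.2 pos [ 0.4879 -0.1166  0.182 ] F [-0.5  1.1 -0.1] M [ 0.13 -0.08  0.02] t 16.93
lin units [ 0.24  -0.039 -0.03 ] rot units [-0.0019  0.0013 -0.0068]
```

Request:
play_rows(targets=[{"claw":0.8,"linear":[-0.006,-0.03,-0.02],"rotation":[0.03,0,-0.002]},{"claw":0.8,"linear":[-0.006,-0.02,-0.02],"rotation":[0.03,0,-0.002]},{"claw":0.8,"linear":[-0.006,-0.01,-0.01],"rotation":[0.03,0,-0.001]},{"claw":0.8,"linear":[-0.006,-0.01,-0.01],"rotation":[0.03,0,-0.001]},{"claw":0.8,"linear":[-0.006,-0.01,-0.01],"rotation":[0.03,0,-0.001]},{"claw":0.8,"linear":[-0.006,-0.01,-0.01],"rotation":[0.03,0,0]}])

```text
time: 17.43
position: [0.4877, -0.1163, 0.183]
tool_rot: [-0.352, 1.54, 0.358]
ft_force: [0.1, 0.8, -0.2]
grip_width: 0.46
```

```bash
python3 d.py .488 -.1178 .176 26
```

```text
yaw 25.93 j7 35.2 pos [ 0.4877 -0.1163  0.183 ] F [ 0.1  0.8 -0.2] M [ 0.15 -0.2  -0.03] t 17.43
lin units [ 0.28  -0.059 -0.017] rot units [-0.0007  0.0013 -0.0024]
```

Request:
play_rows(targets=[{"claw":0.8,"linear":[-0.006,-0.02,-0.01],"rotation":[0.03,0,-0.001]},{"claw":0.8,"linear":[-0.006,-0.02,-0.01],"rotation":[0.03,0,-0.001]},{"claw":0.8,"linear":[-0.006,-0.01,-0.01],"rotation":[0.03,0,-0.001]},{"claw":0.8,"linear":[-0.006,-0.01,-0.01],"rotation":[0.03,0,-0.001]},{"claw":0.8,"linear":[-0.006,-0.01,0],"rotation":[0.03,0,0]},{"claw":0.8,"linear":[-0.006,-0.01,0],"rotation":[0.03,0,0]}])

```text
time: 17.93
position: [0.488, -0.1159, 0.184]
tool_rot: [-0.123, 1.564, 0.124]
ft_force: [0.3, 0.3, -1.0]
grip_width: 0.459
```

```bash
python3 d.py .488 -.1178 .176 9
```

```text
yaw 9.02 j7 18.3 pos [ 0.488  -0.1159  0.184 ] F [ 0.3  0.3 -1. ] M [ 0.06 -0.15 -0.01] t 17.93
lin units [ 0.318 -0.075 -0.011] rot units [ 0.0002  0.002  -0.0006]
```

Request:
play_rows(targets=[{"claw":0.8,"linear":[-0.003,-0.04,0],"rotation":[0.03,0,0]},{"claw":0.8,"linear":[-0.003,-0.04,0],"rotation":[0.03,0,0]},{"claw":0.8,"linear":[-0.003,-0.04,0],"rotation":[0.03,0,0]},{"claw":0.8,"linear":[-0.003,-0.04,0],"rotation":[0.03,0,0]},{"claw":0.8,"linear":[-0.003,-0.02,0],"rotation":[0.03,0,0]},{"claw":0.8,"linear":[-0.003,-0.02,0],"rotation":[0.03,0,0]}])

```text
time: 18.43
position: [0.4886, -0.1163, 0.1849]
tool_rot: [0.113, 1.566, -0.101]
ft_force: [-0.9, 1.4, 0.5]
grip_width: 0.459
```

```bash
python3 d.py .488 -.1178 .176 -8
```

```text
yaw -7.82 j7 1.8 pos [ 0.4886 -0.1163  0.1849] F [-0.9  1.4  0.5] M [ 0.22 -0.09 -0.04] t 18.43
lin units [ 0.356 -0.064 -0.015] rot units [ 0.002   0.001  -0.0048]
```

Request:
play_rows(targets=[{"claw":0.8,"linear":[-0.003,-0.03,0],"rotation":[0.03,0,0]},{"claw":0.8,"linear":[-0.003,-0.03,0],"rotation":[0.03,0,0]},{"claw":0.8,"linear":[-0.003,-0.03,0],"rotation":[0.03,0,0]},{"claw":0.8,"linear":[-0.003,-0.03,0],"rotation":[0.03,0,0]},{"claw":0.8,"linear":[-0.003,-0.02,0],"rotation":[0.03,0,0]},{"claw":0.8,"linear":[-0.003,-0.02,0],"rotation":[0.03,0,0]}])

```text
time: 18.93
position: [0.4888, -0.1165, 0.186]
tool_rot: [0.348, 1.543, -0.328]
ft_force: [0.2, 1.3, -0.2]
grip_width: 0.461
```

```bash
python3 d.py .488 -.1178 .176 -25
```

```text
yaw -24.68 j7 -14.7 pos [ 0.4888 -0.1165  0.186 ] F [ 0.2  1.3 -0.2] M [ 0.16 -0.15  0.02] t 18.93
lin units [ 0.399 -0.066 -0.005] rot units [ 0.0036 -0.0007 -0.0079]
```

Request:
play_rows(targets=[{"claw":0.8,"linear":[-0.003,-0.03,0],"rotation":[0.03,0,-0.002]},{"claw":0.8,"linear":[-0.003,-0.03,0],"rotation":[0.03,0,-0.002]},{"claw":0.8,"linear":[-0.003,-0.02,0],"rotation":[0.03,0,-0.002]},{"claw":0.8,"linear":[-0.003,-0.02,0],"rotation":[0.03,0,-0.001]}])

```text
time: 19.27
position: [0.4887, -0.1165, 0.1868]
tool_rot: [0.495, 1.515, -0.488]
ft_force: [0.6, 1.0, 0.4]
grip_width: 0.455
```

```bash
python3 d.py .488 -.1178 .176 -35
```

```text
yaw -35.95 j7 -26.5 pos [ 0.4887 -0.1165  0.1868] F [0.6 1.  0.4] M [ 0.17 -0.17 -0.01] t 19.27
lin units [ 0.432 -0.059  0.009] rot units [-0.0105 -0.0013 -0.0026]
```

Request:
play_rows(targets=[{"claw":0.8,"linear":[0,-0.02,0],"rotation":[0.03,0,-0.001]},{"claw":0.8,"linear":[0,-0.02,0],"rotation":[0.03,0,-0.001]},{"claw":0.8,"linear":[0,-0.02,0],"rotation":[0.03,0,0]},{"claw":0.8,"linear":[0,-0.02,0],"rotation":[0.03,0,0]}])

```text
time: 19.6
position: [0.4887, -0.1163, 0.1874]
tool_rot: [0.647, 1.474, -0.641]
ft_force: [0.5, 0.2, 0.2]
grip_width: 0.457
```

```bash
python3 d.py .488 -.1178 .176 -46
```

```text
yaw -47.2 j7 -37.8 pos [ 0.4887 -0.1163  0.1874] F [0.5 0.2 0.2] M [ 0.06 -0.2   0.01] t 19.6
lin units [ 0.454 -0.062  0.025] rot units [-0.0133 -0.0011 -0.0021]
```

Request:
play_rows(targets=[{"claw":0.8,"linear":[0,-0.02,0.01],"rotation":[0.03,0,0]},{"claw":0.8,"linear":[0,-0.02,0.01],"rotation":[0.03,0,0]},{"claw":0.8,"linear":[0,-0.02,0.01],"rotation":[0.03,0,0]},{"claw":0.8,"linear":[0,-0.02,0],"rotation":[0.03,0,0]}])

```text
time: 19.93
position: [0.4891, -0.1164, 0.188]
tool_rot: [0.8, 1.419, -0.789]
ft_force: [0.9, -0.0, 0.1]
grip_width: 0.459
```

```bash
python3 d.py .488 -.1178 .176 -58
```

```text
yaw -58.47 j7 -48.8 pos [ 0.4891 -0.1164  0.188 ] F [ 0.9 -0.   0.1] M [ 0.12 -0.2  -0.01] t 19.93
lin units [ 0.479 -0.069  0.025] rot units [-0.0052 -0.0015 -0.0041]
```

Request:
play_rows(targets=[{"claw":0.8,"linear":[0,-0.02,0.01],"rotation":[0.03,0,0]},{"claw":0.8,"linear":[0,-0.02,0.01],"rotation":[0.03,0,0]},{"claw":0.8,"linear":[0,-0.02,0.01],"rotation":[0.03,0,0]},{"claw":0.8,"linear":[0,-0.02,0],"rotation":[0.03,0,0]}])

```text
time: 20.27
position: [0.4891, -0.1169, 0.1886]
tool_rot: [0.953, 1.354, -0.937]
ft_force: [1.3, 0.6, 1.0]
grip_width: 0.46
```

```bash
python3 d.py .488 -.1178 .176 -69; python3 -c "
from h import *
im=get_image('wrist'); cv2.imwrite('pics/w5.png',im); s=get_image('side')[150:270,290:450]; cv2.imwrite('pics/s5.png',cv2.resize(s,None,fx=4,fy=4,interpolation=2))"
```

```text
yaw -69.75 j7 -59.9 pos [ 0.4891 -0.1169  0.1886] F [1.3 0.6 1. ] M [ 0.01 -0.18  0.02] t 20.27
lin units [ 0.502 -0.057  0.022] rot units [-0.0083 -0.0022 -0.0058]
```

View pics/s5.png

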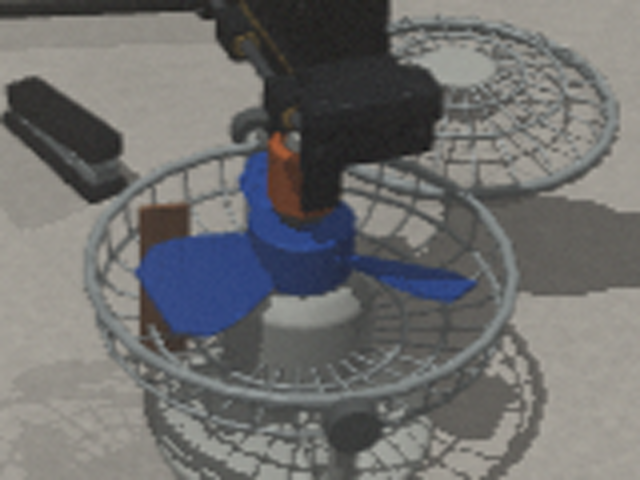

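The side view shows the spinner lifted clear of the hub face with a dark gap at about (310,222), and the blade against the ruler at (155,240). Gentle upward test pull, no turning.

Request:
play_rows(targets=[{"claw":0.8,"linear":[0,0,0],"rotation":[0,0,0]},{"claw":0.8,"linear":[-0.02,0,0],"rotation":[0,0,0]},{"claw":0.8,"linear":[-0.02,0,0],"rotation":[0,0,0]}])

```text
time: 20.62
position: [0.4886, -0.117, 0.1894]
tool_rot: [0.948, 1.356, -0.933]
ft_force: [-0.4, -0.0, -0.2]
grip_width: 0.462
```

```bash
python3 d.py .488 -.1178 .176 -69.7
```

```text
yaw -69.42 j7 -59.5 pos [ 0.4886 -0.117   0.1894] F [-0.4 -0.  -0.2] M [-0.03 -0.02 -0.02] t 20.62
lin units [ 0.536 -0.039  0.025] rot units [ 0.0031 -0.0024 -0.005 ]
```

Request:
play_rows(targets=[{"claw":0.8,"linear":[-0.02,0,0],"rotation":[0,0,0]},{"claw":0.8,"linear":[-0.02,0,0],"rotation":[0,0,0]}])

```text
time: 20.78
position: [0.4884, -0.1169, 0.1902]
tool_rot: [0.947, 1.357, -0.933]
ft_force: [0.4, -0.1, -0.7]
grip_width: 0.457
```

```bash
python3 d.py .488 -.1178 .176 -69.7
```

```text
yaw -69.37 j7 -59.5 pos [ 0.4884 -0.1169  0.1902] F [ 0.4 -0.1 -0.7] M [ 0.04 -0.11 -0.01] t 20.78
lin units [ 0.566 -0.031  0.029] rot units [ 0.0037 -0.0027 -0.0048]
```

It rose 1.6 mm with only the cap's own weight on the wrist, so the thread has let go. Lifting straight off, slowly.

Request:
play_rows(targets=[{"claw":0.8,"linear":[-0.05,0,0],"rotation":[0,0,0]},{"claw":0.8,"linear":[-0.08,0,0],"rotation":[0,0,0]},{"claw":0.8,"linear":[-0.08,0,0],"rotation":[0,0,0]}])

```text
time: 21.03
position: [0.4881, -0.1169, 0.1953]
tool_rot: [0.947, 1.359, -0.933]
ft_force: [0.0, 0.3, -0.2]
grip_width: 0.458
```

```bash
python3 d.py .488 -.1178 .205 -69.7
```

```text
yaw -69.34 j7 -59.3 pos [ 0.4881 -0.1169  0.1953] F [ 0.   0.3 -0.2] M [ 0.02 -0.02  0.01] t 21.03
lin units [-0.389 -0.013  0.032] rot units [ 0.004  -0.0032 -0.0044]
```

Request:
play_rows(targets=[{"claw":0.8,"linear":[-0.1,0,0.01],"rotation":[0,0,0]},{"claw":0.8,"linear":[-0.15,0,0],"rotation":[0,0,0]},{"claw":0.8,"linear":[-0.2,0,0],"rotation":[0,0,0]},{"claw":0.8,"linear":[-0.3,0,0],"rotation":[0,0,0]},{"claw":0.8,"linear":[-0.3,0,0],"rotation":[0,0,0]},{"claw":0.8,"linear":[-0.1,0,0],"rotation":[0,0,0]},{"claw":0.8,"linear":[0,0,0],"rotation":[0,0,0]}], newtons=15)

```text
time: 21.62
position: [0.4883, -0.1178, 0.2286]
tool_rot: [0.946, 1.357, -0.933]
ft_force: [0.5, -0.7, -0.6]
grip_width: 0.454
```

```bash
python3 d.py .545 .17 .24 -69.7; python3 -c "
from h import *
im=get_image('wrist'); s=get_image('side')[130:270,290:450]; cv2.imwrite('pics/s6.png',np.hstack([cv2.resize(im,(400,300)),cv2.resize(s,(343,300),interpolation=2)]))"
```

```text
yaw -69.34 j7 -58.7 pos [ 0.4883 -0.1178  0.2286] F [ 0.5 -0.7 -0.6] M [ 0.04  0.04 -0.  ] t 21.62
lin units [-0.375  6.185 -9.972] rot units [ 0.004  -0.0022 -0.0049]
```

View pics/s6.png

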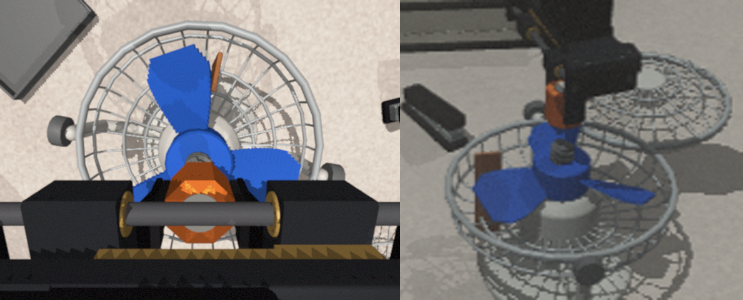

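Pictures viewed so far: 8. The spinner hangs in the jaws, the threaded post is bare on the hub, and the blade still rests on the ruler. Carrying it over to the tray.

Request:
play_rows(targets=[{"claw":0.8,"linear":[-0.4,0.1,-0.2],"rotation":[0,-0.001,-0.003]},{"claw":0.8,"linear":[-0.2,0.4,-0.6],"rotation":[0,-0.001,-0.002]},{"claw":0.8,"linear":[0,0.45,-0.7],"rotation":[0,0,0]},{"claw":0.8,"linear":[0,0.45,-0.7],"rotation":[0,0,0]},{"claw":0.8,"linear":[0,0.45,-0.7],"rotation":[0,0,0]},{"claw":0.8,"linear":[0,0.45,-0.7],"rotation":[0,0,0]},{"claw":0.8,"linear":[0,0.45,-0.7],"rotation":[0,0,0]},{"claw":0.8,"linear":[0,0.45,-0.7],"rotation":[0,0,0]},{"claw":0.8,"linear":[0,0.45,-0.7],"rotation":[0,0,0]},{"claw":0.8,"linear":[0,0.45,-0.7],"rotation":[0,0,0]}])

```text
time: 22.55
position: [0.5282, 0.0735, 0.247]
tool_rot: [0.945, 1.357, -0.952]
ft_force: [0.3, 0.8, -1.0]
grip_width: 0.462
```

```bash
python3 d.py .545 .17 .12 -69.7
```

```text
yaw -69.98 j7 -83.9 pos [0.5282 0.0735 0.247 ] F [ 0.3  0.8 -1. ] M [ 0.02  0.01 -0.  ] t 22.55
lin units [ 5.068  1.975 -3.399] rot units [-0.0031  0.0004  0.0029]
```

Request:
play_rows(targets=[{"claw":0.8,"linear":[0,0.45,-0.7],"rotation":[0,0,0.002]},{"claw":0.8,"linear":[0.1,0.45,-0.7],"rotation":[0,0,0.001]},{"claw":0.8,"linear":[0.3,0.4,-0.7],"rotation":[0,0,0]},{"claw":0.8,"linear":[0.5,0.3,-0.6],"rotation":[0,0,0]},{"claw":0.8,"linear":[0.6,0.2,-0.4],"rotation":[0,0,0]},{"claw":0.8,"linear":[0.7,0,-0.1],"rotation":[0,0,0]},{"claw":0.8,"linear":[0.7,0,0],"rotation":[0,0,0]},{"claw":0.8,"linear":[0.7,0,0],"rotation":[0,0,0]},{"claw":0.8,"linear":[0.6,0,0],"rotation":[0,0,0]},{"claw":0.8,"linear":[0.3,0,0],"rotation":[0,0,0]}])

```text
time: 23.38
position: [0.5435, 0.1844, 0.1376]
tool_rot: [0.945, 1.358, -0.931]
ft_force: [-0.1, 0.1, -0.6]
grip_width: 0.457
```

```bash
python3 d.py .545 .17 .05 -69.7
```

```text
yaw -69.21 j7 -99.6 pos [0.5435 0.1844 0.1376] F [-0.1  0.1 -0.6] M [-0.05  0.    0.01] t 23.38
lin units [ 3.501 -0.175  0.574] rot units [ 0.0054 -0.0025 -0.0049]
```

Request:
play_rows(targets=[{"claw":0.8,"linear":[0.4,-0.09,0.3],"rotation":[0.003,-0.001,-0.003]},{"claw":0.8,"linear":[0.6,-0.09,0.3],"rotation":[0.002,-0.001,-0.002]},{"claw":0.8,"linear":[0.6,0,0],"rotation":[0,0,0]},{"claw":0.8,"linear":[0.6,0,0],"rotation":[0,0,0]},{"claw":0.8,"linear":[0.6,0,0],"rotation":[0,0,0]},{"claw":0.8,"linear":[0.4,0,0],"rotation":[0,0,0]},{"claw":0.8,"linear":[0,0,0],"rotation":[0,0,0]},{"claw":0.8,"linear":[0,0,0],"rotation":[0,0,0]}])

```text
time: 24.05
position: [0.5461, 0.1626, 0.0516]
tool_rot: [0.946, 1.354, -0.952]
ft_force: [-1.5, 0.2, -0.4]
grip_width: 0.457
```

```bash
python3 d.py .545 .17 .02 -69.7;  python3 -c "
from h import *
im=get_image('wrist'); s=get_image('side')[280:420,260:420]; cv2.imwrite('pics/s7.png',np.hstack([cv2.resize(im,(400,300)),cv2.resize(s,(343,300),interpolation=2)]))"
```

```text
yaw -70.05 j7 -101.7 pos [0.5461 0.1626 0.0516] F [-1.5  0.2 -0.4] M [ 0.01  0.   -0.  ] t 24.05
lin units [ 1.264  0.062 -0.298] rot units [-0.0039  0.0013  0.0019]
```

View pics/s7.png

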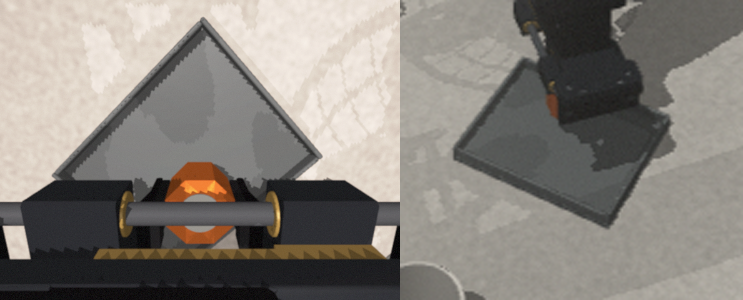

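The spinner hangs over the tray's middle, well inside the walls. Lowering in small steps.

Request:
play_rows(targets=[{"claw":0.8,"linear":[0.3,0.03,-0.15],"rotation":[-0.003,0.001,0.002]},{"claw":0.8,"linear":[0.3,0,-0.1],"rotation":[0,0,0]},{"claw":0.8,"linear":[0.3,0,0],"rotation":[0,0,0]},{"claw":0.8,"linear":[0.2,0,0],"rotation":[0,0,0]},{"claw":0.8,"linear":[0,0,0],"rotation":[0,0,0]},{"claw":0.8,"linear":[0,0,0],"rotation":[0,0,0]}])

```text
time: 24.65
position: [0.5469, 0.1708, 0.0247]
tool_rot: [0.948, 1.351, -0.94]
ft_force: [0.5, -0.0, -0.1]
grip_width: 0.461
```

```bash
python3 d.py .545 .17 .0145 -69.7
```

```text
yaw -69.7 j7 -103.4 pos [0.5469 0.1708 0.0247] F [ 0.5 -0.  -0.1] M [ 0.   -0.    0.02] t 24.65
lin units [ 0.406 -0.084  0.002] rot units [ 0.      0.0009 -0.0043]
```

Request:
play_rows(targets=[{"claw":0.8,"linear":[0.1,0,0],"rotation":[0,0,-0.002]},{"claw":0.8,"linear":[0.08,0,0],"rotation":[0,0,-0.002]},{"claw":0.8,"linear":[0.05,0,0],"rotation":[0,0,0]},{"claw":0.8,"linear":[0.02,0,0],"rotation":[0,0,0]},{"claw":0.8,"linear":[0.01,0,0],"rotation":[0,0,0]}])

```text
time: 25.07
position: [0.5474, 0.1708, 0.0179]
tool_rot: [0.944, 1.355, -0.945]
ft_force: [0.9, 0.5, -0.9]
grip_width: 0.458
```

```bash
python3 d.py .545 .17 .0145 -69.7
```

```text
yaw -69.71 j7 -103.8 pos [0.5474 0.1708 0.0179] F [ 0.9  0.5 -0.9] M [ 0.03 -0.03 -0.02] t 25.07
lin units [ 0.134 -0.1   -0.002] rot units [-0.0001  0.001  -0.0002]
```

Request:
play_rows(targets=[{"claw":0.8,"linear":[0.03,0,0],"rotation":[0,0,0]},{"claw":0.8,"linear":[0.02,0,0],"rotation":[0,0,0]}])

```text
time: 25.23
position: [0.5476, 0.1708, 0.0167]
tool_rot: [0.944, 1.354, -0.945]
ft_force: [0.7, -0.2, -0.6]
grip_width: 0.46
```

```bash
python3 d.py .545 .17 .0145 -69.7
```

```text
yaw -69.72 j7 -103.8 pos [0.5476 0.1708 0.0167] F [ 0.7 -0.2 -0.6] M [ 0.02  0.02 -0.05] t 25.23
lin units [ 0.089 -0.108 -0.006] rot units [-0.0002  0.001  -0.0005]
```

Request:
play_rows(targets=[{"claw":0.8,"linear":[0.03,0,0],"rotation":[0,0,0]},{"claw":0.8,"linear":[0.02,0,0],"rotation":[0,0,0]}])

```text
time: 25.4
position: [0.5477, 0.1708, 0.0155]
tool_rot: [0.944, 1.354, -0.944]
ft_force: [0.3, -0.4, -0.5]
grip_width: 0.458
```

```bash
python3 d.py .545 .17 .0145 -69.7
```

```text
yaw -69.72 j7 -103.9 pos [0.5477 0.1708 0.0155] F [ 0.3 -0.4 -0.5] M [-0.03 -0.   -0.04] t 25.4
lin units [ 0.041 -0.113 -0.009] rot units [-0.0003  0.0011 -0.0007]
```

Request:
play_rows(targets=[{"claw":0.8,"linear":[0.02,0,0],"rotation":[0,0,0]},{"claw":0.8,"linear":[0.02,0,0],"rotation":[0,0,0]}])

```text
time: 25.57
position: [0.5478, 0.1707, 0.0146]
tool_rot: [0.944, 1.354, -0.945]
ft_force: [-1.7, -0.8, 5.1]
grip_width: 0.459
```

```bash
python3 d.py .545 .17 .0145 -69.7
```

```text
yaw -69.73 j7 -103.9 pos [0.5478 0.1707 0.0146] F [-1.7 -0.8  5.1] M [-0.14  0.28 -0.05] t 25.57
lin units [ 0.004 -0.113 -0.012] rot units [-0.0003  0.0012 -0.0007]
```

Contact came at 0.0146, just where predicted (5 N). Releasing.

Request:
play_rows(targets=[{"claw":0.5,"linear":[0,0,0],"rotation":[0,0,0]},{"claw":0.4,"linear":[0,0,0],"rotation":[0,0,0]},{"claw":0.35,"linear":[0,0,0],"rotation":[0,0,0]},{"claw":0.3,"linear":[0,0,0],"rotation":[0,0,0]},{"claw":0.3,"linear":[0,0,0],"rotation":[0,0,0]}])

```text
time: 25.98
position: [0.5481, 0.1709, 0.0149]
tool_rot: [0.945, 1.353, -0.944]
ft_force: [-0.1, -0.3, -0.4]
grip_width: 0.675
```

```bash
python3 d.py .547 .171 .1 -69.7
```

```text
yaw -69.72 j7 -104.0 pos [0.5481 0.1709 0.0149] F [-0.1 -0.3 -0.4] M [-0.02 -0.01 -0.  ] t 25.98
lin units [-3.403 -0.034 -0.012] rot units [-0.0003  0.0012 -0.0013]
```

Request:
play_rows(targets=[{"claw":0.3,"linear":[-0.2,0,0],"rotation":[0,0,0]},{"claw":0.3,"linear":[-0.4,0,0],"rotation":[0,0,0]},{"claw":0.3,"linear":[-0.5,0,0],"rotation":[0,0,0]},{"claw":0.3,"linear":[-0.6,0,0],"rotation":[0,0,0]},{"claw":0.3,"linear":[-0.6,0,0],"rotation":[0,0,0]},{"claw":0.3,"linear":[-0.6,0,0],"rotation":[0,0,0]},{"claw":0.3,"linear":[-0.6,0,0],"rotation":[0,0,0]},{"claw":0.3,"linear":[-0.6,0,0],"rotation":[0,0,0]},{"claw":0.3,"linear":[0,0,0],"rotation":[0,0,0]},{"claw":0.3,"linear":[0,0,0],"rotation":[0,0,0]}])

```text
time: 26.82
position: [0.549, 0.1725, 0.1316]
tool_rot: [0.947, 1.349, -0.938]
ft_force: [-0.3, 0.2, -0.7]
grip_width: 0.699
```

```bash
python3 d.py .547 .171 .1 -69.7;  python3 -c "
from h import *
im=get_image('wrist'); s=get_image('side'); cv2.imwrite('pics/s8.png',np.hstack([cv2.resize(im,(400,300)),cv2.resize(s,(400,300),interpolation=3)]))"
```

```text
yaw -69.63 j7 -99.3 pos [0.549  0.1725 0.1316] F [-0.3  0.2 -0.7] M [ 0.04 -0.   -0.02] t 26.82
lin units [ 1.262 -0.106  0.024] rot units [ 0.0008  0.0019 -0.0053]
```

View pics/s8.png

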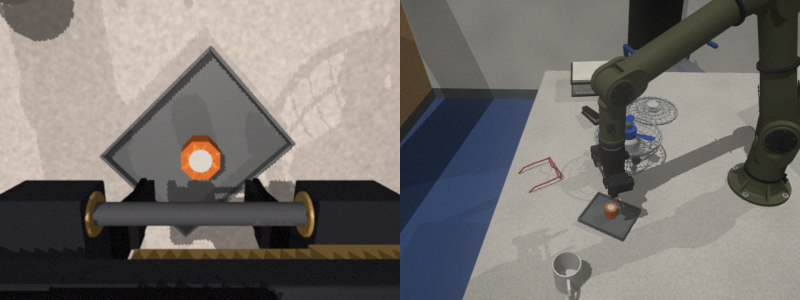

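The spinner stands upright in the tray, disc up, at about (200,160) in the left view. The gripper is clear and the bystanders are where they started. Handing in.

```bash
python3 -c "
from h import *
print(close_job())"
```

```text
the job is handed in; nothing more can be done
None
```

The spinner is off and standing open end down near the middle of the grey tray, released. I handed the job in at about 27 s of the 72 s allowed.

- **Unscrewing:** I turned the spinner clockwise until a blade rested on the ruler. I regripped once, then turned about 206° more while following its climb of roughly 12 mm.
- **Forces:** Wrist forces read between moves stayed at about 2 N or less until set-down. The force on the thread and on the blades is not measured directly. I read the wrist only at the end of each short group of moves, so brief peaks could have been missed.
- **Lift-off:** A slow upward pull showed less than 1 N, about the cap's own weight, before I lifted it clear.
- **Set-down:** It touched the tray floor at the predicted height with about 5 N, then I let go and backed straight up.
- **Last look:** The wrist and side pictures show the spinner upright, the gripper clear, and the tray and the glasses, mug, stapler and grille apparently where they started. I judged that by eye and did not re-measure them.
- **Disagreements:** During the turning the measured tool position drifted up to about 2 mm sideways from my estimate of the shaft axis, with no matching side force. The wrist also read moments of up to about 0.3 N·m during the turning. These look partly like sensor offset, as smaller moments showed with the gripper open.

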